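Hang the tall canister on the kitchen scale

TASK

Weigh the tall steel canister: take it by the loop on its lid, hang it by that loop in the bend of the sprung hook of the hanging scale and let it go, without yanking the hook down to its lower stop. Wait until it hangs still before you finish, and leave the short canister where it stands.

Things in the scene. Friction and masses are not known exactly. Their poses are not given: they have to be found in the camera images.
- tall_can: Steel canister to weigh: 74 mm diameter, lid at 110 mm, 0.33-0.6 kg. Fixed upright strap loop on the lid, top at 166 mm, spans body x: 52 mm wide outside (grip across x; sides vertical up to 153 mm), 36 mm inside, 14 mm deep in y, open along y; crossbar underside at 158 mm. Origin: centre of the underside, z up. Three canisters stand in any order: this, the short one, one with a black knob.
- short_can: A bystander: a wider, lower steel canister, 94 mm in diameter and 60 mm high, with the same kind of loop on its lid (top at 116 mm). Origin: centre of the underside. It, the knobbed canister and the other things standing among them are all under 120 mm high.
- hook_seat (a point): Top of the scale's 8 mm hook bar where the loop rests, 250 mm up unloaded; moves with the hook. Bar runs along this frame's y: column (340 mm high, 50 mm square) at y -140, bar top 20 mm above the seat up to y -36, level seat y -22 to +22, tip turned up 12 mm above the seat, ends y +38. Thread the loop over the tip from +y, its x along this x (either way). Base plate below, 14 mm thick. z up.
- hook (a joint): How far the hook has dipped, in m: 0 unloaded, growing downwards, lower stop at 0.060. Spring 180 N/m (the canister alone makes it dip 18 to 33 mm), lightly damped: it bobs for about a second when the load is let go.
Mind the look-alikes: they are no part of the job. What is shaped like the tall_can but purple is not meant.

How it is judged (in metres and radians):
At the end, for the whole second after the job is handed in: The tall canister hangs free by its loop in the hook: its axis within 30 mm of the hook's seat and within 10 degrees of upright, its underside 145 to 172 mm below the seat, the hook dipped by 13 to 45 mm and still (under 10 mm/s), the canister moving at under 30 mm/s (horizontal distance between tall_can and hook_seat below 0.03 m and z of tall_can in the frame of hook_seat between -0.172 and -0.145 m and angle between tall_can's own z axis and vertical below 0.17 rad and value of joint hook between 0.013 and 0.045 m and velocity of joint hook between -0.01 and 0.01 m/s and linear speed of tall_can below 0.03 m/s); the robot touches nothing.
It fails at once if the hook is pulled down to its lower stop (dip over 57 mm) (value of joint hook above 0.057 m).
It fails at once if the short canister is moved by more than 30 mm (distance of short_can from where it was at the start of the episode above 0.03 m).
It also fails if it takes over 43 s, if anything falls off the work surface, if the arm or the gripper's body presses on something with over 40 N, if the wrist force passes 120 N, or if a joint passes its speed limit or range.

ROBOT

A 6-joint arm with a two-finger parallel gripper is mounted at the origin on the work surface. World frame = base frame: x ahead of the robot, y to its left, z up, the work surface at z = 0. Lengths are in mm, angles in rad, forces in N, time in s.
With the tool pointing down it reaches from about 350 to 875 mm from the base axis. Payload 4.2 kg.
Tool frame: the origin (TCP) lies midway between the tips of the shut fingers; the grasp point (between the pads) lies 19 mm behind it; x points along the fingers, y is the direction in which the jaws open and shut, and the axes are right-handed (so a half turn about x gives the same grasp; the last joint's range is limited). The gripper opens to 85 mm and grips with 20 to 120 N. Pads are 22 mm wide; open, the fingers measure 114 mm over their backs; the gripper's body (76 mm by 85 mm) begins 54 mm behind the grasp point. The pads swing forward as they close: fully open they stand 13 mm farther back than shut.
Start: joints at [-1.086, 0.385, 0.008, 0, -1.194, -0.259], TCP at [139.946, -609.109, 231.312] pointing down, gripper open.
Joint ranges: [-3.14, 3.14], [-1.21, 2.06], [-1.07, 1.41], [-3.16, 2.05], [-2.99, -0.16], [-3.1, 3.1]. Speed limits (rad/s): [2.79, 2.79, 3.14, 3.14, 3.14, 3.14].

INTERFACE

Orientations are given as a unit quaternion [x, y, z, w].
In Python, from bench import readout, imaging, arm gives the robot as it stands.
- The arm moves only by the tool arm_command, never from a script. Its argument "increments" is a list of rows, each a list of 3 entries, a list of its own where there are three numbers: the turn, a rotation vector about the world's x, y, z in degrees, then the shift along the world's x, y, z in mm, then the closure, from 0 (fully open) to 1 (shut). In form: [[[ax, ay, az], [tx, ty, tz], fingers], ...]. A call has exactly 5 rows; each row is the pose to reach, as a shift and turn from the pose measured when the call began; what a row does not reach only later rows make up. A row lasts 1/10 s, in which the tool goes at most 50 mm and 8.59 degrees, less where a joint would pass 70% of its speed; a pose out of reach is approached as far as the arm can. A call with a gripper value outside its range is refused whole. The fingers move at their own pace and stop on an object; the grip force is fixed at half the most. Time passes only in rows, so rows that repeat a pose let the fingers close, or fill a call up. It gives the time, the measured TCP pose, the force and the opening at its end, in the units of the state.
- readout.read_state(): the state, without advancing time (a new reading comes with each control period).
- imaging.get_image(name): name is "side" or "top"; returns (picture, depth): 420x560x3 uint8, blue, green, red; 420x560 float32, mm along the optical axis (not along the pixel's ray), 0 where there is no reading.
- imaging.camera_info(name): a dict with "vfov" (degrees; the focal length in pixels is half the picture's height over the tangent of half this angle, whatever the lens; pixels are square), "cx", "cy" (the principal point, pixels), "D" ([k1, k2, p1, p2, k3] as OpenCV has them; the pictures are not rectified), "eye" and "rotation" of the camera in the world. Camera axes: x right, y down, z forward; pixel columns grow to the right and rows downward; lengths in mm; the calibration is good to about 2 mm. A picture is of the moment at which its call begins. camera_info takes no time and is no camera call.
- arm.job_done(): hands the job in, once; it reports no verdict.
The state is a dict: "clock": time; "joints": joint angles; "joint_vel": joint speeds; "joint_efforts": joint torques, N m; "position": TCP position; "ee_rot": TCP orientation; "contact_force": force on the tool from outside, world axes, zero at the start; "wrist_torque": the same for the moment, N m; "gripper_width": finger opening in mm.
Only numpy, scipy, OpenCV 4.12 (cv2) and the standard library are available. Lean on these libraries where they do the work, as an engineer would, in place of code of your own. Each camera call takes 0.05 s, during which the arm holds its last target. There are 200 camera calls.

## Working session

There is one attempt and no reset: what is moved stays moved. The work goes in short steps, Python scripts to look and compute and a tool call to move; the robot and the scene stay as the last step left them, time stands still between calls to the robot, and variables do not carry over. Pictures are saved under pics/ and viewed, about 8 in all and at most 12, crops included, and the job is handed in when it is done.

Besides the shell and the picture viewer there is one more tool, called after "Request:" as name([rows], argument=value, ...), one row to a line, values as JSON. arm_command: Moves the arm, as the interface text tells. Its arguments: {"type":"object","properties":{"increments":{"type":"array","items":{"type":"array"}}},"required":["increments"]}

```bash
mkdir -p pics; ls
cat > h.py <<'E'
import numpy as np, cv2
from bench import readout, imaging, arm
def cam(n):
    i=imaging.camera_info(n); f=210/np.tan(np.radians(i['vfov']/2))
    K=np.array([[f,0,i['cx']],[0,f,i['cy']],[0,0,1]]); return K,np.array(i['D'],float),np.array(i['eye'],float),np.array(i['rotation'],float)
def cloud(n,d):
    K,D,e,R=cam(n); v,u=np.mgrid[:420,:560]
    p=cv2.undistortPoints(np.stack([u,v],-1).reshape(-1,1,2).astype(np.float64),K,D).reshape(420,560,2)
    c=np.dstack([p,np.ones((420,560))])*d[...,None]
    w=c@R.T+e; w[d<=0]=np.nan; return w
def grab(n,tag):
    im,d=imaging.get_image(n); cv2.imwrite(f'pics/{tag}.png',im); np.save(f'{tag}.npy',d); return im,d,cloud(n,d)
E
python3 - <<'E'
from h import *
for n in('side','top'):
    print(imaging.camera_info(n)); im,d,w=grab(n,n+'0')
    print(np.nanmin(w,(0,1)),np.nanmax(w,(0,1)))
print(readout.read_state())
E
```

```text
pics
{'vfov': 50.82859561156976, 'cx': 275.68431738379627, 'cy': 216.0155289702928, 'D': array([-0.07271349,  0.        ,  0.        ,  0.        ,  0.        ]), 'eye': array([419.5903086 , 982.23036388, 920.79372245]), 'rotation': array([-0.0641016 ,  0.90054484, -0.42893026,  0.03047641])}Traceback (most recent call last):
  File "<stdin>", line 3, in <module>
  File "h.py", line 12, in grab
    im,d=imaging.get_image(n); cv2.imwrite(f'pics/{tag}.png',im); np.save(f'{tag}.npy',d); return im,d,cloud(n,d)
                                                                                                       ~~~~~^^^^^
  File "h.py", line 10, in cloud
    w=c@R.T+e; w[d<=0]=np.nan; return w
      ~^~~~
ValueError: matmul: Input operand 1 has a mismatch in its core dimension 0, with gufunc signature (n?,k),(k,m?)->(n?,m?) (size 4 is different from 3)
```

```bash
sed -i "s/np.array(i\['rotation'\],float)/Rot.from_quat(i['rotation']).as_matrix()/; 1a from scipy.spatial.transform import Rotation as Rot" h.py
python3 - <<'E'
from h import *
for n in('side','top'):
    im,d,w=grab(n,n+'0')
    print(n,imaging.camera_info(n)['eye'],np.nanmin(w,(0,1)),np.nanmax(w,(0,1)),np.nanmedian(w[...,2]))
print(readout.read_state())
E
```

```text
side [419.5903086  982.23036388 920.79372245] [ -813.13661039 -2516.84039984  -774.7909223 ] [1676.34969495  685.63810688  698.81697077] 1.0108590205535393
top [ 397.42410324   92.20993188 1401.88029217] [ -374.83490296 -1481.11963073  -778.76389069] [1669.13774693 1546.65936429  738.63830059] -1.453695195137243
{'clock': 0.15, 'joints': array([-1.08641649e+00,  3.85412983e-01,  6.93332354e-03, -3.61659276e-04,
       -1.19402151e+00, -2.58591903e-01]), 'joint_vel': array([ 0.00110728, -0.00283757,  0.00630041,  0.00283718, -0.00046049,
        0.00205738]), 'joint_efforts': array([-7.09425458e-04, -3.92679334e+01,  1.88580465e+01,  4.18862075e+00,
       -3.42977633e-03,  1.27060591e-06]), 'position': array([ 139.83145317, -608.6971036 ,  230.44898077]), 'ee_rot': array([-0.07900697,  0.70271861,  0.08021654,  0.7025025 ]), 'contact_force': array([-0.26988517, -0.32578609,  0.13908085]), 'wrist_torque': array([ 0.03273948, -0.04967973,  0.01592121]), 'gripper_width': 85.55342221365568}
```

View pics/side0.png

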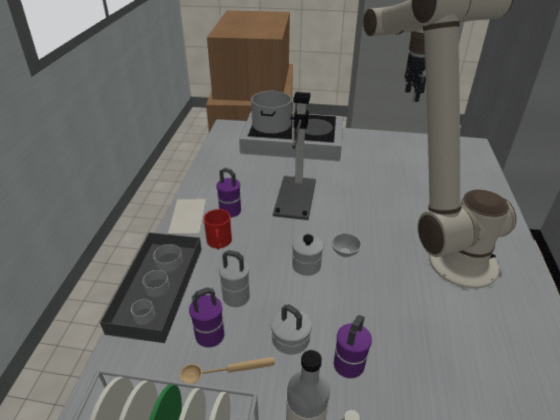

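View pics/top0.png

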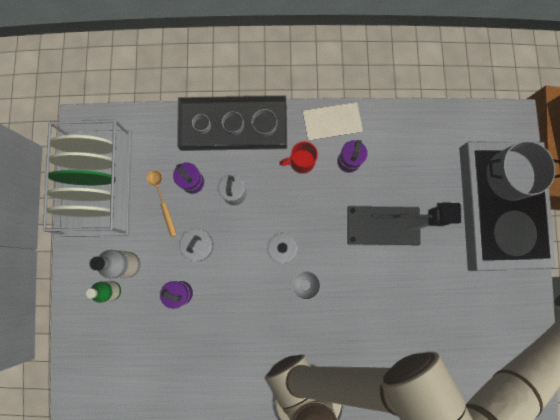

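Side view: the tall steel can is at (235,280), the short one at (291,328), the knobbed one at (308,255), and the scale column at (300,130) with its hook towards the camera. Top view: tall can at (232,189), hook bar along about (370–430,215). The purple cans are decoys. Next I'll measure.

Run:
```python
from h import *
for n,box in(('top',(205,165,260,215)),('side',(210,235,260,310))):
    w=cloud(n,np.load(n+'0.npy')); x0,y0,x1,y1=box; p=w[y0:y1,x0:x1].reshape(-1,3)
    for lo,hi in((100,120),(135,150),(158,175)):
        q=p[(p[:,2]>lo)&(p[:,2]<hi)]
        if len(q)>4:
            c,(a,b),t=cv2.minAreaRect(q[:,:2].astype(np.float32)); print(n,lo,len(q),'med',np.median(q,0).round(1),'rect',np.round(c,1),round(a,1),round(b,1),round(t,1)); 
            u,s,v=np.linalg.svd(q[:,:2]-q[:,:2].mean(0),full_matrices=False); print('  axis',np.degrees(np.arctan2(v[0,1],v[0,0])).round(1), s.round(1))
for n,box in(('top',(340,190,470,240)),('side',(270,85,330,220))):
    w=cloud(n,np.load(n+'0.npy')); x0,y0,x1,y1=box; p=w[y0:y1,x0:x1].reshape(-1,3)
    for lo,hi in((8,22),(150,235),(235,257),(257,266),(266,285),(285,330),(330,350),(350,420)):
        q=p[(p[:,2]>lo)&(p[:,2]<hi)]
        if len(q)>2: print(n,lo,hi,len(q),np.percentile(q,[2,50,98],axis=0).round(0).tolist())
im=cv2.imread('pics/top0.png')[160:250,330:480]; im2=cv2.imread('pics/side0.png')[80:230,255:345]
cv2.imwrite('pics/c1.png',np.hstack([cv2.resize(im,(500,300),interpolation=2),cv2.resize(im2,(300,300)[:2] and (180,300),interpolation=2)]))
```

```text
top 100 438 med [632.9 213.2 108.6] rect [634.5 217.1] 74.4 74.3 41.7
  axis -93.5 [426.1 408.8]
top 135 5 med [609.1 221.7 143.4] rect [609.4 220.5] 1.7 7.4 0.8
  axis 82.2 [6.2 1.3]
top 158 61 med [634.8 216.9 162.3] rect [633.  217.2] 10.7 45.9 86.3
  axis 172.9 [93.7 25.4]
side 100 630 med [643.  233.3 110.9] rect [636.  266.9] 78.0 174.9 2.9
  axis 82.0 [1196.1  460.5]
side 135 62 med [656.3 225.7 141.2] rect [644.9 278.6] 133.9 53.2 83.5
  axis 81.1 [458.4 142.3]
side 158 109 med [638.7 220.1 164.7] rect [651.6 277.3] 138.4 48.6 77.4
  axis 78.3 [356.3 126.9]
top 8 22 2143 [[483.0, -510.0, 8.0], [531.0, -243.0, 13.0], [584.0, -136.0, 20.0]]
top 150 235 65 [[512.0, -331.0, 150.0], [521.0, -321.0, 179.0], [533.0, -318.0, 210.0]]
top 235 257 106 [[502.0, -343.0, 237.0], [527.0, -219.0, 248.0], [553.0, -164.0, 257.0]]
top 257 266 61 [[503.0, -332.0, 257.0], [527.0, -312.0, 262.0], [558.0, -158.0, 266.0]]
top 266 285 150 [[502.0, -347.0, 266.0], [524.0, -312.0, 272.0], [542.0, -230.0, 285.0]]
top 285 330 40 [[503.0, -371.0, 285.0], [521.0, -319.0, 287.0], [548.0, -307.0, 329.0]]
top 330 350 429 [[500.0, -355.0, 332.0], [524.0, -329.0, 344.0], [546.0, -307.0, 347.0]]
side 8 22 1516 [[459.0, -515.0, 9.0], [529.0, -247.0, 13.0], [638.0, -133.0, 20.0]]
side 150 235 577 [[513.0, -724.0, 151.0], [615.0, -575.0, 174.0], [683.0, -317.0, 227.0]]
side 235 257 97 [[504.0, -349.0, 236.0], [528.0, -311.0, 248.0], [555.0, -164.0, 256.0]]
side 257 266 64 [[504.0, -350.0, 257.0], [532.0, -312.0, 261.0], [560.0, -156.0, 266.0]]
side 266 285 132 [[503.0, -361.0, 267.0], [526.0, -311.0, 274.0], [552.0, -233.0, 285.0]]
side 285 330 146 [[505.0, -360.0, 286.0], [527.0, -321.0, 300.0], [553.0, -308.0, 329.0]]
side 330 350 179 [[500.0, -354.0, 331.0], [524.0, -317.0, 344.0], [549.0, -304.0, 348.0]]
```

View pics/c1.png

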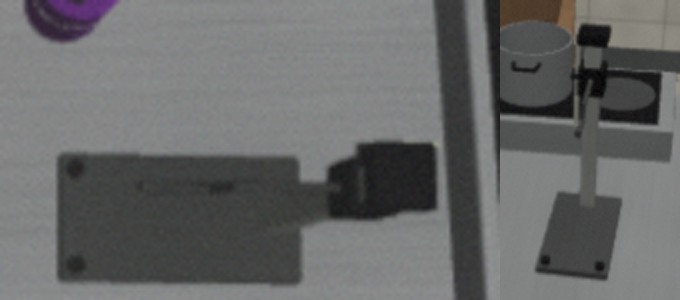

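The top crop shows the hook bar leaving the column towards +y, with the turned-up tip near crop (140,186), plus the base plate. Next I'll fit the bar direction and the loop axis more tightly.

Run:
```python
from h import *
for n in('top','side'):
    w=cloud(n,np.load(n+'0.npy')).reshape(-1,3)
    r=np.hypot(w[:,0]-634,w[:,1]-217)
    q=w[(r<40)&(w[:,2]>154)&(w[:,2]<172)]; m=np.median(q,0)
    vx,vy,x,y=cv2.fitLine(q[:,:2].astype(np.float32),cv2.DIST_HUBER,0,.01,.01).ravel()
    t=(q[:,:2]-[x,y])@[vx,vy]; c=np.array([x,y])+np.array([vx,vy])*(t.min()+t.max())/2
    print(n,'loop',len(q),'c',c.round(1),'ang',np.degrees(np.arctan2(vy,vx)).round(1),'len',(np.ptp(t)).round(1),'z',m[2].round(1))
    q=w[(r<50)&(w[:,2]>106)&(w[:,2]<114)]; c,rad=cv2.minEnclosingCircle(q[:,:2].astype(np.float32)); print(' lid',np.round(c,1),rad)
    q=w[(w[:,0]>480)&(w[:,0]<600)&(w[:,1]>-297)&(w[:,1]<-140)&(w[:,2]>225)&(w[:,2]<300)]
    vx,vy,x,y=cv2.fitLine(q[:,:2].astype(np.float32),cv2.DIST_HUBER,0,.01,.01).ravel()
    a=np.degrees(np.arctan2(vy,vx)); s=1 if vy>0 else -1
    t=(q[:,:2]-[x,y])@[vx,vy]*s; P=lambda t:(np.array([x,y])+s*t*np.array([vx,vy])).round(1)
    print(n,'bar',len(q),'ang',a.round(1),'tip',P(t.max()),'at y=-331',P((-331-y)/vy*s))
    for k in np.arange(t.max(),t.min(),-10):
        g=q[(t<=k)&(t>k-10),2]
        if len(g): print('  ',round(t.max()-k),len(g),g.max().round(0),np.median(g).round(0),end=';')
    print()
    q=w[(w[:,0]>450)&(w[:,0]<600)&(w[:,1]>-300)&(w[:,1]<-110)&(w[:,2]>9)&(w[:,2]<20)]
    print(' plate',cv2.minAreaRect(q[:,:2].astype(np.float32)))
    q=w[(abs(w[:,0]-523)<60)&(abs(w[:,1]+331)<60)&(w[:,2]>336)&(w[:,2]<352)]
    print(' colTop',cv2.minAreaRect(q[:,:2].astype(np.float32)))
    q=w[(w[:,2]>60)&(w[:,2]<330)&(w[:,1]<-300)&(w[:,1]>-360)&(abs(w[:,0]-523)<60)]; print(q[:,2].max())
```

```text
top loop 72 c [634.6 217. ] ang -8.9 len 50.0 z 161.9
 lid [634.8 218.1] 38.29842758178711
top bar 125 ang 88.8 tip [ 528.4 -156.2] at y=-331 [ 524.8 -331. ]
   0 12 262.0 258.0;   10 9 253.0 252.0;   20 11 251.0 247.0;   30 9 249.0 247.0;   40 8 252.0 249.0;   50 8 251.0 248.0;   60 13 267.0 255.0;   70 8 271.0 268.0;   80 7 272.0 266.0;   90 8 271.0 267.0;   100 8 271.0 267.0;   110 8 273.0 269.0;   120 8 271.0 270.0;   130 8 271.0 269.0;
 plate ((526.0816650390625, -216.21148681640625), (168.98985290527344, 116.28601837158203), 88.7792739868164)
 colTop ((522.9391479492188, -331.616943359375), (51.43376922607422, 46.88545227050781), 88.14574432373047)
329.6608332882786
side loop 117 c [638.  219.7] ang -3.8 len 51.6 z 164.1
 lid [638.4 217.9] 39.99336624145508
side bar 72 ang 88.5 tip [ 530.3 -153.6] at y=-331 [ 525.7 -331. ]
   0 7 261.0 259.0;   10 2 248.0 248.0;   20 2 250.0 249.0;   30 5 251.0 250.0;   40 5 251.0 250.0;   50 5 252.0 250.0;   60 11 264.0 256.0;   70 10 271.0 265.0;   80 4 272.0 270.0;   90 5 271.0 270.0;   100 3 271.0 269.0;   110 5 271.0 269.0;   120 2 272.0 272.0;   130 4 271.0 269.0;   140 2 271.0 269.0;
 plate ((529.7102661132812, -214.18893432617188), (173.94790649414062, 119.40641784667969), 87.99762725830078)
 colTop ((524.4898681640625, -330.23760986328125), (58.41572570800781, 48.802974700927734), 85.32730102539062)
329.97960069457304
```

Request:
arm_command([
  [[0, 0, 4], [22, 40, 14], 0],
  [[0, 0, 8], [44, 80, 28], 0],
  [[0, 0, 12], [66, 120, 42], 0],
  [[0, 0, 16], [88, 160, 56], 0],
  [[0, 0, 20], [110, 200, 70], 0],
])

```text
clock: 0.65
position: [250.2, -406.9, 300.7]
ee_rot: [-0.2, 0.678, 0.202, 0.678]
contact_force: [1.3, 0.3, -0.0]
gripper_width: 85.5
```

Request:
arm_command([
  [[0, 0, 4], [25, 41, 0], 0],
  [[0, 0, 8], [50, 82, 0], 0],
  [[0, 0, 12], [75, 123, 0], 0],
  [[0, 0, 16], [100, 164, 0], 0],
  [[0, 0, 20], [125, 205, 0], 0],
])

```text
clock: 1.15
position: [375.5, -200.0, 300.9]
ee_rot: [-0.316, 0.632, 0.317, 0.632]
contact_force: [1.2, -0.2, -0.3]
gripper_width: 85.4
```

Request:
arm_command([
  [[0, 0, 4], [25, 41, 0], 0],
  [[0, 0, 8], [50, 82, 0], 0],
  [[0, 0, 12], [75, 123, 0], 0],
  [[0, 0, 16], [100, 164, 0], 0],
  [[0, 0, 20], [125, 205, 0], 0],
])

```text
clock: 1.65
position: [500.9, 6.9, 300.8]
ee_rot: [-0.422, 0.567, 0.423, 0.567]
contact_force: [0.3, -0.5, 0.9]
gripper_width: 85.4
```

Request:
arm_command([
  [[0, 0, 3], [25, 40, -5], 0],
  [[0, 0, 6], [50, 80, -15], 0],
  [[0, 0, 8], [75, 120, -30], 0],
  [[0, 0, 10], [101, 158, -45], 0],
  [[0, 0, 10.2], [121, 190, -55], 0],
])

```text
clock: 2.15
position: [622.4, 198.9, 243.7]
ee_rot: [-0.471, 0.528, 0.473, 0.526]
contact_force: [-0.1, -0.8, 0.3]
gripper_width: 85.9
```

Run:
```python
from h import *
s=readout.read_state(); print(s['clock'],s['position'],np.degrees(2*np.arctan2(-s['ee_rot'][0],s['ee_rot'][1])),s['joints'])
```

```text
2.15 [622.35843904 198.93544143 243.66787164] 83.48702606440565 [ 0.55560787  0.42807819  0.10761359 -0.00191672 -1.25388851 -0.66475964]
```

Request:
arm_command([
  [[0, 0, 0], [13, 18.5, 0], 0],
  [[0, 0, 0], [13, 18.5, -20], 0],
  [[0, 0, 0], [13, 18.5, -40], 0],
  [[0, 0, 0], [13, 18.5, -55], 0],
  [[0, 0, 0], [13, 18.5, -65], 0],
])

```text
clock: 2.65
position: [634.6, 217.2, 176.6]
ee_rot: [-0.471, 0.529, 0.473, 0.525]
contact_force: [-0.2, 0.4, 0.2]
gripper_width: 85.4
```

Run:
```python
from h import *
im,d,w=grab('side','s1'); t,_,_=grab('top','t1')
cv2.imwrite('pics/c2.png',np.hstack([cv2.resize(im[190:330,170:310],(400,400),interpolation=2),cv2.resize(t[120:240,170:290],(400,400),interpolation=2)]))
```

```text
(no output)
```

View pics/c2.png

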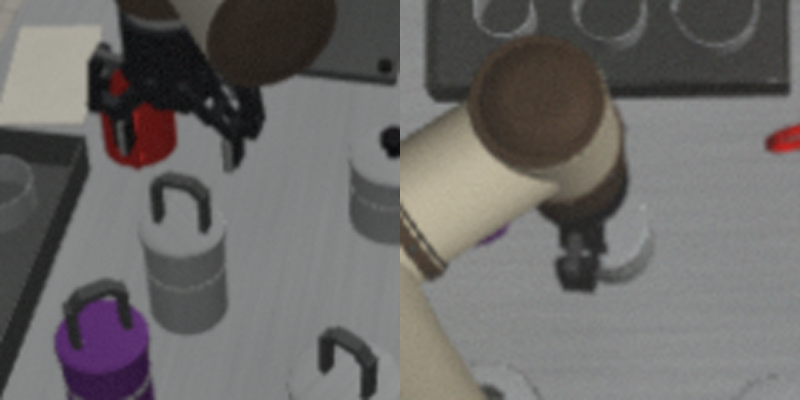

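The fingers, at crop (122,140) and (232,155), straddle the loop at (182,190), so the alignment is good. I'll descend and close.

Request:
arm_command([
  [[0, 0, 0], [1, 0.5, -15], 0],
  [[0, 0, 0], [1, 0.5, -30], 0],
  [[0, 0, 0], [1, 0.5, -45], 0],
  [[0, 0, 0], [1, 0.5, -57], 0],
  [[0, 0, 0], [1, 0.5, -57], 0],
])

```text
clock: 3.25
position: [634.5, 217.0, 117.4]
ee_rot: [-0.47, 0.531, 0.473, 0.523]
contact_force: [0.7, -0.5, 0.1]
gripper_width: 85.5
```

Request:
arm_command([
  [[0, 0, 0], [0, 0, 0], 0.2],
  [[0, 0, 0], [0, 0, 0], 0.4],
  [[0, 0, 0], [0, 0, 0], 0.7],
  [[0, 0, 0], [0, 0, 0], 1],
  [[0, 0, 0], [0, 0, 0], 1],
])

```text
clock: 3.75
position: [635.6, 217.3, 118.7]
ee_rot: [-0.471, 0.529, 0.473, 0.524]
contact_force: [1.6, -0.1, 2.6]
gripper_width: 51.1
```

Request:
arm_command([
  [[0, 0, 0], [0, 0, 0], 1],
  [[0, 0, 0], [0, 0, 0], 1],
  [[0, 0, 0], [0, 0, 0], 1],
  [[0, 0, 0], [0, 0, 0], 1],
  [[0, 0, 0], [0, 0, 0], 1],
])

```text
clock: 4.25
position: [635.5, 217.4, 118.7]
ee_rot: [-0.471, 0.529, 0.473, 0.524]
contact_force: [2.0, 0.5, 0.5]
gripper_width: 51.3
```

Request:
arm_command([
  [[0, 0, 0], [0, 0, 5], 1],
  [[0, 0, 0], [0, 0, 20], 1],
  [[0, 0, 0], [0, 0, 40], 1],
  [[0, 0, 0], [0, 0, 65], 1],
  [[0, 0, 0], [0, 0, 90], 1],
])

```text
clock: 4.75
position: [633.8, 216.9, 207.5]
ee_rot: [-0.47, 0.531, 0.474, 0.522]
contact_force: [1.3, -0.4, -4.9]
gripper_width: 51.3
```

Request:
arm_command([
  [[0, 0, 0], [0, 0, 20], 1],
  [[0, 0, 0], [0, 0, 40], 1],
  [[0, 0, 0], [0, 0, 52], 1],
  [[0, 0, 0], [0, 0, 54], 1],
  [[0, 0, 0], [0, 0, 54], 1],
])

```text
clock: 5.25
position: [633.2, 216.9, 260.5]
ee_rot: [-0.469, 0.532, 0.474, 0.522]
contact_force: [-0.6, -0.1, -4.5]
gripper_width: 51.5
```

Run:
```python
from h import *
im,d,w=grab('side','s2')
cv2.imwrite('pics/c3.png',cv2.resize(im[130:330,150:350],(600,600),interpolation=2))
s=readout.read_state(); print(s['clock'],s['position'],s['contact_force'],s['gripper_width'])
```

```text
5.3 [633.01564724 216.7456319  259.866941  ] [-0.22966251  0.22841407 -5.36543173] 51.48621726422535
```

View pics/c3.png

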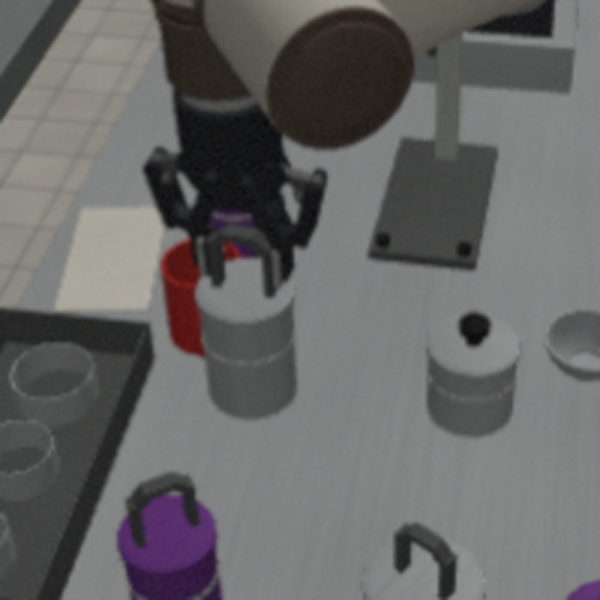

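The can is held upright by its loop (crop 240,260), at about 4.8 N. I'll carry it to the entry point in front of the tip.

Request:
arm_command([
  [[0, 0, 0.5], [-7, -20, 0], 1],
  [[0, 0, 1], [-18, -55, 0], 1],
  [[0, 0, 2], [-30, -92, 0], 1],
  [[0, 0, 3], [-42, -128, 0], 1],
  [[0, 0, 4], [-54, -164, 0], 1],
])

```text
clock: 5.8
position: [577.5, 51.3, 258.2]
ee_rot: [-0.487, 0.516, 0.493, 0.503]
contact_force: [0.7, -1.0, -3.7]
gripper_width: 51.3
```

Request:
arm_command([
  [[0, 0, 0.5], [-12, -35, -5], 1],
  [[0, 0, 1], [-24, -71, -10], 1],
  [[0, 0, 1.3], [-36, -106, -15], 1],
  [[0, 0, 1.3], [-44, -132, -18], 1],
  [[0, 0, 1.3], [-49, -147, -19], 1],
])

```text
clock: 6.3
position: [526.6, -97.4, 237.7]
ee_rot: [-0.491, 0.512, 0.499, 0.497]
contact_force: [-0.9, -0.2, -5.3]
gripper_width: 51.4
```

Run:
```python
from h import *
im,d,w=grab('side','s3'); t,dt,wt=grab('top','t3')
cv2.imwrite('pics/c4.png',np.hstack([cv2.resize(im[90:240,230:380],(400,400),interpolation=2),cv2.resize(t[150:270,290:410],(400,400),interpolation=2)]))
s=readout.read_state(); print(s['clock'],s['position'],np.degrees(2*np.arctan2(-s['ee_rot'][0],s['ee_rot'][1])),s['contact_force'],s['joints'])
R=Rot.from_quat(s['ee_rot']).as_matrix(); print(R.round(3))
# held loop (side cam): grey-dark points near TCP column
p=s['position']
for n,W in(('side',w),('top',wt)):
    q=W.reshape(-1,3); r=np.hypot(q[:,0]-p[0],q[:,1]-p[1])
    for z0 in(-16,20,40,50):
        g=q[(r<42)&(abs(q[:,2]-p[2]-z0)<5)]
        if len(g): print(n,z0,len(g),np.percentile(g,[2,50,98],axis=0).round(1).tolist())
```

```text
6.4 [527.26819776 -97.14897452 238.27790692] 87.65190784753412 [-0.05886553 -0.05163692 -4.69074781] [ 0.12308854  0.23855819 -0.18748683  0.00494217 -1.16678086 -0.14499122]
[[-0.021 -1.     0.02 ]
 [-0.007  0.02   1.   ]
 [-1.     0.021 -0.008]]
side -16 116 [[492.4, -121.3, 217.7], [525.7, -70.1, 225.4], [565.3, -55.9, 227.2]]
side 20 48 [[488.9, -93.1, 253.7], [546.3, -89.1, 258.6], [566.5, -85.1, 263.1]]
side 40 87 [[489.9, -104.2, 273.5], [526.9, -90.0, 278.2], [566.0, -83.4, 283.1]]
side 50 65 [[487.4, -104.6, 283.6], [525.1, -88.4, 286.4], [566.3, -81.6, 292.8]]
top -16 30 [[489.4, -94.8, 219.4], [502.5, -79.0, 226.1], [512.8, -62.7, 227.2]]
top 20 2 [[487.7, -92.1, 257.4], [489.0, -90.9, 257.7], [490.3, -89.8, 258.0]]
top 50 9 [[488.1, -94.0, 285.4], [492.3, -89.1, 290.0], [495.5, -84.8, 293.0]]
```

View pics/c4.png

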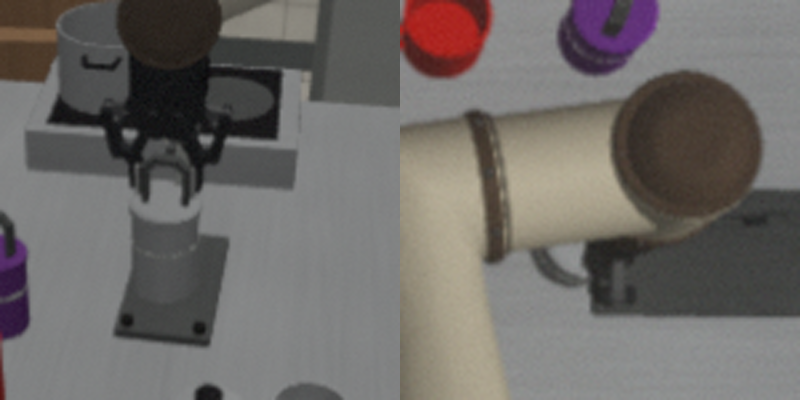

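The can hangs straight below the gripper, in line with the base plate (crop 165,240), and the bar sits vertically inside the loop opening. I'll thread it along the bar.

Request:
arm_command([
  [[0, 0, 0.5], [1, -12, 0], 1],
  [[0, 0, 0.8], [1, -28, 0], 1],
  [[0, 0, 0.8], [1, -44, 0], 1],
  [[0, 0, 0.8], [1, -56, 0], 1],
  [[0, 0, 0.8], [1, -60, 0], 1],
])

```text
clock: 6.9
position: [528.5, -157.4, 237.9]
ee_rot: [-0.495, 0.509, 0.502, 0.494]
contact_force: [-0.3, 0.4, -4.1]
gripper_width: 51.6
```

Request:
arm_command([
  [[0, 0, 0], [0, -10, 0], 1],
  [[0, 0, 0], [0, -20, 0], 1],
  [[0, 0, 0], [0, -30, 0], 1],
  [[0, 0, 0], [0, -34, 0], 1],
  [[0, 0, 0], [0, -34, 0], 1],
])

```text
clock: 7.4
position: [528.4, -192.1, 237.8]
ee_rot: [-0.495, 0.509, 0.502, 0.495]
contact_force: [-0.3, -0.5, -3.9]
gripper_width: 51.3
```

Run:
```python
from h import *
im,d,w=grab('side','s4')
cv2.imwrite('pics/c5.png',cv2.resize(im[80:220,240:380],(560,560),interpolation=2))
s=readout.read_state(); print(s['clock'],s['position'],s['contact_force'],s['wrist_torque'],np.degrees(2*np.arctan2(-s['ee_rot'][0],s['ee_rot'][1])))
```

```text
7.45 [ 528.42756763 -191.69880927  237.80768151] [ 0.06760777  0.19974729 -3.63001413] [ 0.03217507 -0.03345627 -0.02952295] 88.35872135940775
```

View pics/c5.png

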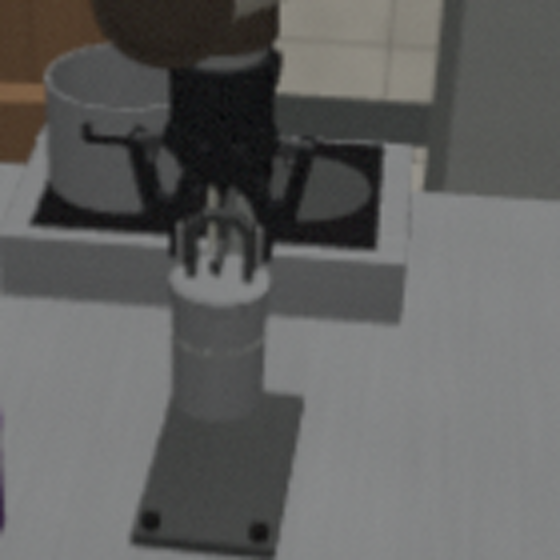

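The hook tip shows inside the loop (crop 215,262), and there is no side load. I'll lower it.

Request:
arm_command([
  [[0, 0, 0], [0, 0, -5], 1],
  [[0, 0, 0], [0, 0, -11], 1],
  [[0, 0, 0], [0, 0, -17], 1],
  [[0, 0, 0], [0, 0, -22], 1],
  [[0, 0, 0], [0, 0, -25], 1],
])

```text
clock: 7.95
position: [528.1, -191.5, 211.9]
ee_rot: [-0.494, 0.509, 0.502, 0.494]
contact_force: [-0.4, -0.8, -3.7]
gripper_width: 51.2
```

Request:
arm_command([
  [[0, 0, 0], [0, 0, -3], 1],
  [[0, 0, 0], [0, 0, -7], 1],
  [[0, 0, 0], [0, 0, -11], 1],
  [[0, 0, 0], [0, 0, -14], 1],
  [[0, 0, 0], [0, 0, -14], 1],
])

```text
clock: 8.45
position: [528.3, -191.6, 197.8]
ee_rot: [-0.494, 0.509, 0.502, 0.494]
contact_force: [-0.4, 0.4, -1.5]
gripper_width: 51.0
```

Request:
arm_command([
  [[0, 0, 0], [0, 0, -2], 1],
  [[0, 0, 0], [0, 0, -5], 1],
  [[0, 0, 0], [0, 0, -6], 1],
  [[0, 0, 0], [0, 0, -6], 1],
  [[0, 0, 0], [0, 0, -6], 1],
])

```text
clock: 8.95
position: [528.4, -191.6, 192.0]
ee_rot: [-0.495, 0.509, 0.502, 0.494]
contact_force: [-0.2, 1.4, -0.3]
gripper_width: 51.2
```

Run:
```python
from h import *
F=[]
for i in range(6):
    imaging.get_image('side'); s=readout.read_state(); F.append(s['contact_force'])
print(s['clock'],s['position'],np.mean(F,0),np.std(F,0),s['wrist_torque'])
```

```text
9.25 [ 528.38111784 -191.56008027  191.92352906] [-0.48735792  0.46650126 -0.89541822] [0.35511527 0.64783389 0.54682411] [ 0.16502712  0.06358129 -0.02685529]
```

About 0.9 N is left, which is roughly 5 mm more. Then I'll open slowly.

Request:
arm_command([
  [[0, 0, 0], [0, 0, -2], 1],
  [[0, 0, 0], [0, 0, -4], 1],
  [[0, 0, 0], [0, 0, -5], 1],
  [[0, 0, 0], [0, 0, -5], 1],
  [[0, 0, 0], [0, 0, -5], 1],
])

```text
clock: 9.75
position: [528.4, -191.6, 187.0]
ee_rot: [-0.495, 0.509, 0.502, 0.494]
contact_force: [-0.6, 0.4, -0.1]
gripper_width: 51.3
```

Request:
arm_command([
  [[0, 0, 0], [0, 0, 0], 0.3],
  [[0, 0, 0], [0, 0, 0], 0.2],
  [[0, 0, 0], [0, 0, 0], 0.1],
  [[0, 0, 0], [0, 0, 0], 0],
  [[0, 0, 0], [0, 0, 0], 0],
])

```text
clock: 10.25
position: [528.5, -191.6, 187.0]
ee_rot: [-0.495, 0.509, 0.502, 0.494]
contact_force: [0.4, 0.0, 0.4]
gripper_width: 85.2
```

Run:
```python
from h import *
im,d,w=grab('side','s5')
cv2.imwrite('pics/c6.png',cv2.resize(im[80:220,240:380],(560,560),interpolation=2))
s=readout.read_state(); print(s['clock'],s['position'],s['contact_force'],s['gripper_width'])
```

```text
10.3 [ 528.44991589 -191.60483483  187.02568768] [ 0.40570648 -0.47320498 -0.98920014] 85.63443652493363
```

View pics/c6.png

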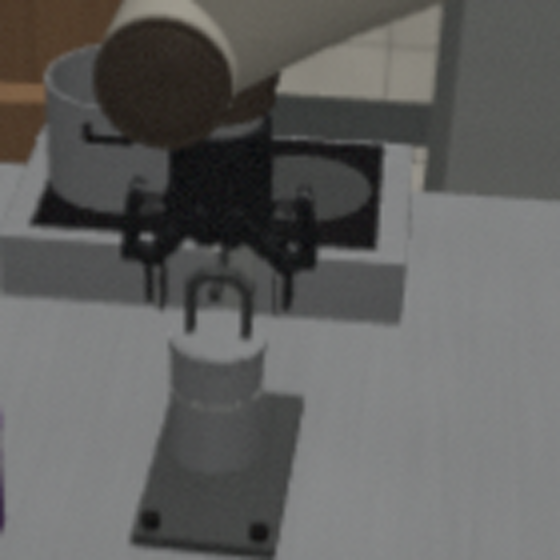

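The can hangs on the hook (loop at crop 220,290, tip through it) and the fingers are clear on both sides. I'll retreat straight up and then check.

Request:
arm_command([
  [[0, 0, 0], [0, 0, 10], 0],
  [[0, 0, 0], [0, 0, 25], 0],
  [[0, 0, 0], [0, 0, 45], 0],
  [[0, 0, 0], [0, 0, 70], 0],
  [[0, 0, 0], [0, 0, 95], 0],
])

```text
clock: 10.8
position: [528.4, -191.7, 283.7]
ee_rot: [-0.495, 0.509, 0.502, 0.494]
contact_force: [0.6, 0.8, 0.0]
gripper_width: 85.4
```

Request:
arm_command([
  [[0, 0, 0], [0, 0, 35], 0],
  [[0, 0, 0], [-10, 20, 70], 0],
  [[0, 0, 0], [-30, 50, 90], 0],
  [[0, 0, 0], [-60, 80, 100], 0],
  [[0, 0, 0], [-90, 110, 100], 0],
])

```text
clock: 11.3
position: [438.1, -81.0, 386.1]
ee_rot: [-0.496, 0.508, 0.501, 0.496]
contact_force: [-0.3, 0.6, -0.7]
gripper_width: 85.4
```

Request:
arm_command([
  [[0, 0, 0], [-25, 35, 0], 0],
  [[0, 0, 0], [-50, 70, 0], 0],
  [[0, 0, 0], [-75, 105, 0], 0],
  [[0, 0, 0], [-80, 110, 0], 0],
  [[0, 0, 0], [-80, 110, 0], 0],
])

```text
clock: 11.8
position: [357.4, 29.6, 387.4]
ee_rot: [-0.497, 0.506, 0.501, 0.496]
contact_force: [0.0, -0.7, -0.4]
gripper_width: 85.0
```

Run:
```python
from h import *
Z=[]
for i in range(20):
    im,d=imaging.get_image('side')
    if i%5==0:
        w=cloud('side',d).reshape(-1,3); r=np.hypot(w[:,0]-528,w[:,1]+192); q=w[(r<45)&(w[:,2]>40)]
        lid=q[(q[:,2]>165)&(q[:,2]<185)&(r[(r<45)&(w[:,2]>40)]<30)]
        print('top z',np.percentile(q[:,2],[1,99,100]).round(1),'lid',len(lid),np.median(lid,0).round(1))
cv2.imwrite('pics/s6.png',im); cv2.imwrite('pics/c7.png',cv2.resize(im[80:220,220:360],(560,560),interpolation=2))
t,d,W=grab('top','t6'); q=W.reshape(-1,3); q=q[(np.hypot(q[:,0]-528,q[:,1]+192)<45)&(q[:,2]>150)]
print('top lid',len(q)); l=q[abs(q[:,2]-np.median(q[:,2]))<6]; print(cv2.minEnclosingCircle(l[:,:2].astype(np.float32)),np.median(l[:,2]))
s=readout.read_state(); print(s['clock'],s['position'],s['contact_force'])
```

```text
top z [ 71.2 241.1 247.5] lid 138 [ 528.5 -186.4  178.8]
top z [ 71.4 241.2 247.7] lid 135 [ 527.4 -187.1  178.7]
top z [ 70.4 240.4 247.4] lid 137 [ 528.2 -186.1  179.1]
top z [ 70.7 239.7 246.9] lid 136 [ 528.7 -186.3  178.7]
top lid 641
((527.27490234375, -190.6514129638672), 38.71751403808594) 178.38404536661278
12.85 [358.06898921  29.03510728 386.16712308] [-0.09531776  0.41147658 -0.56529293]
```

View pics/c7.png

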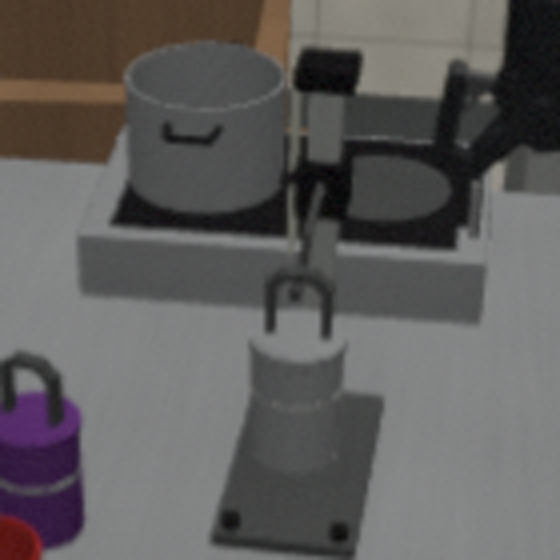

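The can hangs upright with its lid at z≈178.6, which puts the dip at about 23 mm, and it is steady. I'll let it settle a little longer and hand in.

Request:
arm_command([
  [[0, 0, 0], [0, 0, 0], 0],
  [[0, 0, 0], [0, 0, 0], 0],
  [[0, 0, 0], [0, 0, 0], 0],
  [[0, 0, 0], [0, 0, 0], 0],
  [[0, 0, 0], [0, 0, 0], 0],
])

```text
clock: 13.35
position: [358.1, 29.0, 386.2]
ee_rot: [-0.496, 0.508, 0.501, 0.496]
contact_force: [-0.1, -0.1, 0.3]
gripper_width: 85.1
```

Request:
arm_command([
  [[0, 0, 0], [0, 0, 0], 0],
  [[0, 0, 0], [0, 0, 0], 0],
  [[0, 0, 0], [0, 0, 0], 0],
  [[0, 0, 0], [0, 0, 0], 0],
  [[0, 0, 0], [0, 0, 0], 0],
])

```text
clock: 13.85
position: [358.0, 29.0, 386.2]
ee_rot: [-0.496, 0.508, 0.501, 0.496]
contact_force: [-0.1, -0.4, -0.1]
gripper_width: 85.4
```

```bash
python3 -c "
from bench import arm; print(arm.job_done())"
```

```text
the job is handed in; nothing more can be done
None
```

The tall steel canister is hanging by its loop in the bend of the scale's hook, and the job was handed in at about 13.9 s. I gripped it by the loop, threaded it over the tip and lowered it until the wrist force was near zero. Then I let go and backed the arm well clear.

**Last checks, from the cameras:**
- **Height and dip:** the lid was at z ≈ 178.6 mm, so the hook is dipped about 23 mm. That dip assumes the loop rests on the seat as the given dimensions say.
- **Position:** the canister's axis was within about 3 mm of the estimated seat, and it looked upright in the picture.
- **Stillness:** the height stayed within about 0.5 mm over 0.75 s, and I waited about one more second before handing in.
- **Lower stop:** the hook was lowered gently, to an estimated dip of about 24 mm. I did not measure its dip or speed directly.

The two cameras differed by 3–4 mm on the canister's position, which did not matter here. The arm never went near the short canister, but I did not re-measure its place at the end.

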